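# Put the lapping disc back in its rack

### The job

Put the large round lapping disc away in the bench rack: take it by its handle and slide it flat into the middle slot, the one right above the disc already stored there, until it is fully home, and let go. Do not disturb the small round disc or the square plate lying beside it.

Things in the scene. Friction and masses are not known exactly. Their poses are not given: they have to be found in the camera images.
- large_disc: The large lapping disc, flat on the bench: plain steel disc 80 mm across, 4 mm thick, about 0.12 kg. Origin at the centre of the disc's underside, z up. Wooden handle along -x, from x = -38 to -128 mm: a bar 16 mm wide, 18 mm high, underside flush with the plate's. Grip across the handle from above near x = -95 mm, which stays clear in front of the rack.
- middle_slot (a point): Middle slot of a 3-slot plywood rack on a post (height varies): point on its floor where the large disc's origin is when home against the back pins. +x points into the rack, z up. Open front at x = -50 mm; slot 110 mm wide, 26 high, pitch 31; rack top at z = 62 mm. Top slot empty; the bottom one holds a fixed disc whose handle stub reaches out to x = -68 mm, its top at z = -17 mm.
- small_disc: Bystander: the same handle with a steel disc only 52 mm in diameter, 4 mm thick. Origin at the centre of the disc's underside. Wooden handle along -x, from x = -38 to -128 mm: a bar 16 mm wide, 18 mm high, underside flush with the plate's. 
- square_plate: Bystander: the same handle with a square steel plate 66 by 66 mm, 4 mm thick, its centre at x = -7 mm. Origin on its underside. Wooden handle along -x, from x = -38 to -128 mm: a bar 16 mm wide, 18 mm high, underside flush with the plate's. 
Mind the look-alikes: they are no part of the job. Leave any orange or turquoise look-alike of the large_disc alone.

How it is judged:
By the outcome, as a careful person would: the job done as asked, in the order asked, and still so for the second after the job is handed in, with the robot touching nothing.
It also fails if it takes over 35 s, if anything falls off the work surface, if the arm or the gripper's body presses on something with over 40 N, if the wrist force passes 120 N, or if a joint passes its speed limit or range.

### The arm

A 6-joint arm with a two-finger parallel gripper is mounted at the origin on the work surface. World frame = base frame: x ahead of the robot, y to its left, z up, the work surface at z = 0. Lengths are in m, angles in rad, forces in N, time in s.
With the tool pointing down it reaches from about 0.35 to 0.925 m from the base axis. Payload 6.4 kg.
Tool frame: the origin (TCP) lies at the very end of the fingers, on their centre line; the grasp point (between the pads) lies 19 mm behind it (bot.tcp_to_grasp is the distance from the TCP to the grasp point, in m); z points along the fingers, x is the direction in which the jaws open and shut, and the axes are right-handed (so a half turn about z gives the same grasp; the last joint's range is limited). The gripper opens to 85 mm and grips with 20 to 120 N. Pads are 22 mm wide; open, the fingers measure 114 mm over their backs; the gripper's body (76 mm by 85 mm) begins 54 mm behind the grasp point. The pads swing forward as they close: fully open they stand 13 mm farther back than shut.
Start: joints at [1.01, 0.245, 1.558, -0, 1.339, -0.174], TCP at [0.245, 0.602, 0.231] pointing down, gripper open.
Joint ranges: [-3.13, 3.13], [-1.02, 2.26], [0.13, 2.54], [-0.95, 4.09], [0.21, 2.88], [-2.74, 2.74]. Speed limits (rad/s): [2.57, 2.57, 3.14, 3.14, 3.14, 3.14].

### API

Orientations are given as a unit quaternion [w, x, y, z].
In Python, from plant import bot gives the robot as it stands.
- The arm moves only by the tool step_arm, never from a script. Its argument "increments" is a list of rows, each an object of numbers: "tx", "ty", "tz": the shift along the tool's x, y, z in m; "wx", "wy", "wz": the turn, a rotation vector about the tool's x, y, z in degrees. In form: [{"tx": .., "ty": .., "tz": .., "wx": .., "wy": .., "wz": ..}, ...]. A call has 1 to 12 rows; each row is the pose to reach, as a shift and turn from the pose commanded when the call began, along the tool's axes at that moment; what a row does not reach only later rows make up. A row lasts 1/8 s, in which the tool goes at most 62.5 mm and 10.7 degrees, less where a joint would pass 70% of its speed; a pose out of reach is approached as far as the arm can. A call with a gripper value outside its range is refused whole. "fingers" is the opening, from -1 (shut) to 1 (fully open), set as the call begins (left out, the last holds). The fingers move at their own pace and stop on an object; "newtons" is the grip in N (left out, the last holds). Time passes only in rows, so rows that repeat a pose let the fingers close. It gives the time, the measured TCP pose, the force and the opening at its end, in the units of the state.
- bot.sense(): the state, without advancing time (a new reading comes with each control period).
- bot.read_camera(name): name is "side" or "top" or "wrist"; returns the picture (400x640x3 uint8, red, green, blue); there is no depth.
- bot.camera_params(name): a dict with "vfov" (degrees; the focal length in pixels is half the picture's height over the tangent of half this angle, whatever the lens; pixels are square), "cx", "cy" (the principal point, pixels), "rvec" (rotation vector, rad) and "tvec" (3), from world to camera coordinates, as OpenCV has them; the wrist camera has in their place "T_tool_cam" (4x4, takes a point from camera to tool coordinates, whose origin is the TCP and whose axes are the tool frame's). Camera axes: x right, y down, z forward; pixel columns grow to the right and rows downward; lengths in m; the calibration is good to about 2 mm. A picture is of the moment at which its call begins: read the wrist's pose just before it. camera_params takes no time and is no camera call.
- bot.finish_job(): hands the job in, once; it reports no verdict.
Trained networks look in the newest picture that a camera, given by its name, has taken for a name from the list of things; names that differ only in an ending like _2 or _b are one class to them, and where a whole thing is asked for, a point or a joint stands for the part that bears it (a point fixed in the world has none). Each returns a list of dicts, best first, with "score" (0 to 1); they miss things now and then, are a little off and sometimes report something else, mostly with a low value. They report only what shows in the picture. A call takes as long as a camera call. They do not tell look-alikes from the thing itself.
- bot.boxes_of(thing, camera): "rect" ([left, top, right, bottom] in pixels, round what is visible of it).
The state is a dict: "time_s": time; "joints": joint angles; "qd": joint speeds; "effort": joint torques, N m; "eef_pos": TCP position; "tool_rot": TCP orientation; "wrist_force": force on the tool from outside, world axes, zero at the start; "torque": the same for the moment, N m; "opening": opening from 0.0 (shut) to 1.0 (fully open).
Only numpy, scipy, OpenCV 4.12 (cv2) and the standard library are available. Lean on these libraries where they do the work, as an engineer would, in place of code of your own. Each camera call takes 0.05 s, during which the arm holds its last target.

## Working session

There is one attempt and no reset: what is moved stays moved. The work goes in short steps, Python scripts to look and compute and a tool call to move; the robot and the scene stay as the last step left them, time stands still between calls to the robot, and variables do not carry over. Pictures are saved under pics/ and viewed, and the job is handed in when it is done.

Besides the shell and the picture viewer there is one more tool, called after "Call:" as name(argument=value, ...), one argument or row to a line, values as JSON. step_arm: Moves the arm, as the interface text tells. Its arguments: {"type":"object","properties":{"increments":{"type":"array"},"fingers":{"type":"number"},"newtons":{"type":"number"}},"required":["increments"]}

```bash
mkdir -p pics; ls; cat > h.py <<'E'
import numpy as np,cv2
from plant import bot
from scipy.spatial.transform import Rotation as R
def K(c):
    p=bot.camera_params(c); f=200/np.tan(np.radians(p['vfov']/2)); return np.array([[f,0,p['cx']],[0,f,p['cy']],[0,0,1]]),p
def ext(c):
    k,p=K(c)
    if 'rvec' in p:
        r=cv2.Rodrigues(np.array(p['rvec'],float))[0]; return k,r,np.array(p['tvec'],float).reshape(3)
    s=bot.sense(); T=np.eye(4); q=s['tool_rot']; T[:3,:3]=R.from_quat([q[1],q[2],q[3],q[0]]).as_matrix(); T[:3,3]=s['eef_pos']
    M=np.linalg.inv(T@np.array(p['T_tool_cam'])); return k,M[:3,:3],M[:3,3]
def proj(P,e):
    k,r,t=e; c=(r@np.atleast_2d(P).T).T+t; u=(k@c.T).T; return u[:,:2]/u[:,2:]
def ray(uv,e,z):
    k,r,t=e; d=r.T@np.linalg.inv(k)@np.array([uv[0],uv[1],1.]); o=-r.T@t; return o+d*(z-o[2])/d[2]
def snap(c,n):
    im=bot.read_camera(c); cv2.imwrite(f'pics/{n}.png',im[:,:,::-1]); return im
E
python3 - <<'E'
from h import *
for c in ['side','top','wrist']:
    p=bot.camera_params(c); print(c,p)
    snap(c,c+'0')
    for t in ['large_disc','middle_slot','small_disc','square_plate']:
        try: print(t,[(np.round(b['rect']).tolist(),round(b['score'],2)) for b in bot.boxes_of(t,c)])
        except Exception as ex: print(t,ex)
print(bot.sense())
E
```

```text
pics
side {'vfov': 50.987084177969365, 'cx': 317.23291308394494, 'cy': 191.59329632951284, 'rvec': array([ 2.04957781, -0.56045807,  0.33751842]), 'tvec': array([-0.46971163,  0.17286377,  0.89740442])}
large_disc [([254.0, 179.0, 306.0, 193.0], 0.96), ([274.0, 283.0, 326.0, 354.0], 0.94), ([357.0, 266.0, 426.0, 302.0], 0.9), ([354.0, 330.0, 453.0, 374.0], 0.7)]
middle_slot [([305.0, 116.0, 348.0, 174.0], 0.64)]
small_disc [([323.0, 231.0, 381.0, 257.0], 0.75)]
square_plate [([286.0, 206.0, 350.0, 227.0], 0.57)]
top {'vfov': 53.28968257425549, 'cx': 323.2731825109544, 'cy': 209.96721413057057, 'rvec': array([ 2.18393467, -2.1757425 ,  0.11624539]), 'tvec': array([-0.12713985,  0.49273182,  1.051145  ])}
large_disc [([365.0, 269.0, 424.0, 297.0], 0.91), ([390.0, 170.0, 418.0, 228.0], 0.82), ([431.0, 216.0, 483.0, 261.0], 0.76), ([217.0, 177.0, 246.0, 238.0], 0.74)]
middle_slot [([174.0, 109.0, 241.0, 167.0], 0.73)]
small_disc [([339.0, 172.0, 359.0, 222.0], 0.6)]
square_plate [([285.0, 178.0, 314.0, 234.0], 0.76)]
wrist {'vfov': 65.41494191678291, 'cx': 317.08102549747, 'cy': 200.5289
[... 391 characters left out ...]
t []
small_disc []
square_plate []
{'time_s': 0.75, 'joints': array([ 1.00986814e+00,  2.45061200e-01,  1.55780324e+00, -2.70084962e-05,
        1.33870534e+00, -1.74142626e-01]), 'qd': array([-0.00078988,  0.00014297, -0.00092028,  0.00037046, -0.00101324,
        0.00225473]), 'effort': array([-1.58674434e-04, -4.29445982e+01, -3.26390147e+01, -1.07030328e-04,
        3.07300379e-04, -1.48901682e-05]), 'eef_pos': array([0.24521974, 0.60197863, 0.23131335]), 'tool_rot': array([7.36972147e-06, 8.29821559e-01, 5.58028834e-01, 1.57872271e-05]), 'wrist_force': array([-0.10969453, -0.11816077,  0.50107285]), 'torque': array([ 0.01266275, -0.01068437,  0.05343001]), 'opening': 0.9953843924923651}
```

View pics/side0.png

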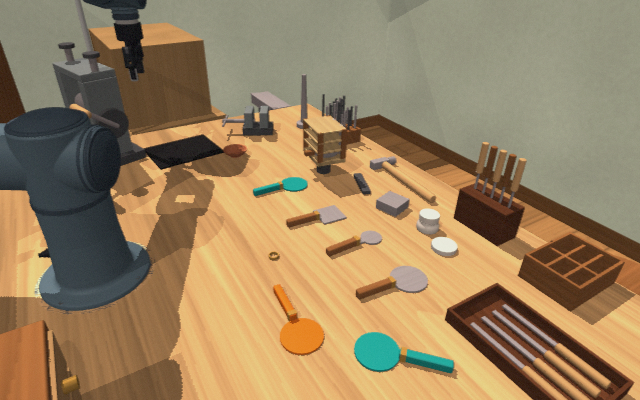

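View pics/top0.png

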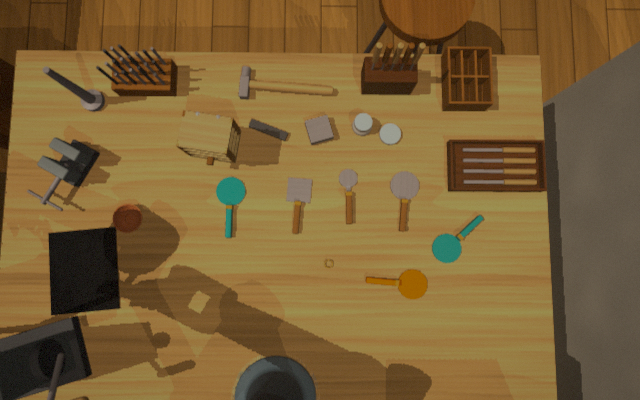

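Candidates for the large disc (top view):
- Steel disc with wooden handle at (404,190), with the network's box at 390–418 × 170–228.
- Turquoise discs at (230,192) and (447,248), and an orange one at (413,284). These are look-alikes, so I'll leave them.
- Steel small disc (348,178) and square plate (299,190), the bystanders.

I choose the plain steel one at (404,190). Next I check it in a crop and look at the rack.

```bash
python3 - <<'E'
import cv2,numpy as np
t=cv2.imread('pics/top0.png'); s=cv2.imread('pics/side0.png')
a=cv2.resize(t[160:240,330:440],None,fx=5,fy=5,interpolation=cv2.INTER_CUBIC)
cv2.imwrite('pics/c1.png',a)
cv2.imwrite('pics/c2.png',cv2.resize(t[95:180,165:265],None,fx=6,fy=6,interpolation=cv2.INTER_CUBIC))
cv2.imwrite('pics/c3.png',cv2.resize(s[100:190,285:375],None,fx=6,fy=6,interpolation=cv2.INTER_CUBIC))
from h import *
e=ext('top')
for uv in [(404,185),(403,229),(348,178),(299,190),(230,192),(210,160)]: print(uv,ray(uv,e,0.004).round(3))
E
```

```text
(404, 185) [ 0.566 -0.349  0.004]
(403, 229) [ 0.444 -0.344  0.004]
(348, 178) [ 0.584 -0.194  0.004]
(299, 190) [ 0.55  -0.058  0.004]
(230, 192) [0.544 0.131 0.004]
(210, 160) [0.633 0.189 0.004]
```

View pics/c1.png

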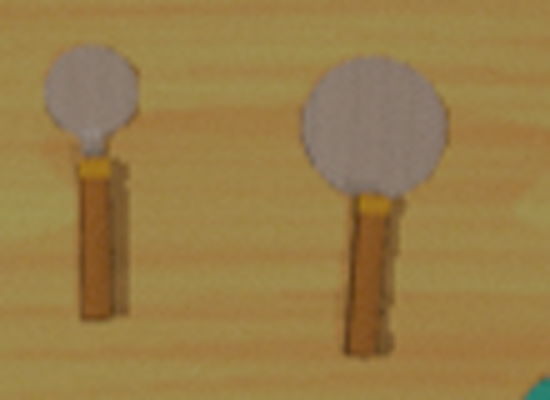

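View pics/c2.png

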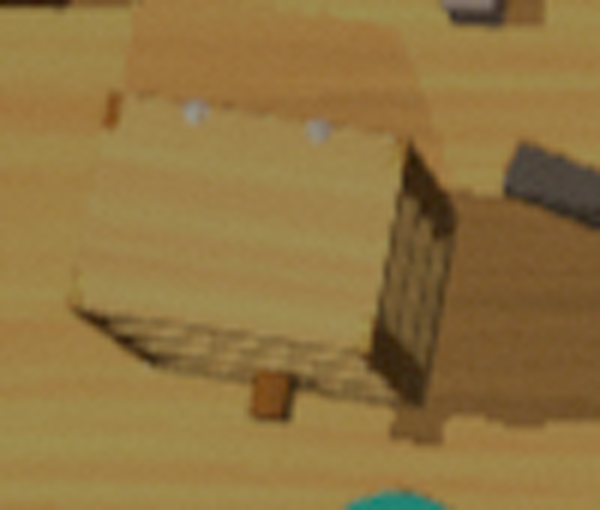

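View pics/c3.png

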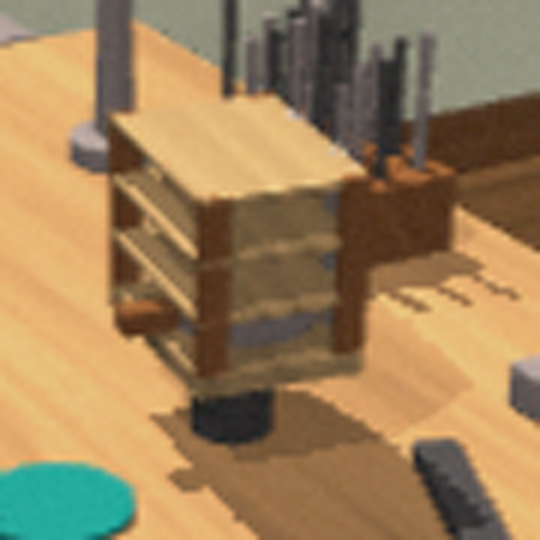

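The crop confirms it: the plain steel disc (405,185) has about 1.5 times the small disc's diameter and a wooden handle pointing down in the image to (402,230). The rack has three slots. Its front faces the robot, with the stub of the stored disc at about (210,161) in the top view. Now I fit the poses.

```bash
cat > fit.py <<'E'
from h import *
from scipy.optimize import least_squares
et,es=ext('top'),ext('side')
def un(p,o): return (np.array(p,float)+.5)/6-.5+np.array(o)
T=un([(73,302),(368,355),(405,140),(125,95),(250,416),(290,421)],(165,95))
S=un([(112,115),(203,202),(365,180),(270,97)],(285,100))
def model(p):
    x,y,z,a,w,b=p
    L=np.array([(-.05,w,.062),(-.05,-w,.062),(b,-w,.062),(b,w,.062),(-.068,.008,-.017),(-.068,-.008,-.017)])
    Q=L.copy(); c,s=np.cos(a),np.sin(a)
    Q[:,0]=x+c*L[:,0]-s*L[:,1]; Q[:,1]=y+s*L[:,0]+c*L[:,1]; Q[:,2]=z+L[:,2]; return Q
def res(p):
    Q=model(p); return np.r_[(proj(Q,et)-T).ravel(),(proj(Q[:4],es)-S).ravel()]
r=least_squares(res,[.66,.18,.1,-.15,.063,.05],loss='soft_l1')
print('rack',r.x.round(4),'yawdeg',np.degrees(r.x[3]).round(1)); print(res(r.x).reshape(-1,2).round(1))
# disc
im=cv2.imread('pics/top0.png')
# disc from crop: (origin 330,160, scale5)
g=lambda p:(np.array(p)+.5)/5-.5+np.array((330,160))
for p in [(302,127),(448,127),(375,55),(375,200)]: print('disc',ray(g(p),et,.004).round(4))
for p in [(345,354),(378,356)]: print('hend',ray(g(p),et,.018).round(4))
for p in [(359,197),(390,197)]: print('hfront',ray(g(p),et,.018).round(4))
E
python3 fit.py
```

```text
rack [ 0.6739  0.1604  0.0912 -0.1579  0.0587  0.0376] yawdeg -9.0
[[ 0.7  0.9]
 [-0.1 -0. ]
 [ 0.3  0.7]
 [-0.9  0.4]
 [-0.1 -0.4]
 [-0.7 -0.3]
 [ 0.4  0.3]
 [-0.2  0. ]
 [ 1.  -0.4]
 [ 0.6 -0.2]]
disc [ 0.5653 -0.3101  0.004 ]
disc [ 0.5657 -0.3913  0.004 ]
disc [ 0.606  -0.3513  0.004 ]
disc [ 0.5248 -0.35    0.004 ]
hend [ 0.4391 -0.3294  0.018 ]
hend [ 0.4381 -0.3472  0.018 ]
hfront [ 0.5247 -0.3382  0.018 ]
hfront [ 0.5248 -0.3552  0.018 ]
```

The checks agree. The disc measures 81 mm across at (0.5655,-0.3505), its handle end is 127 mm away, and its yaw is about -5.5°. The rack fits to within 1 px at (0.674,0.160), slot floor about 0.091, yaw -9°. I'll pass in front of the rack for a wrist view to refine it.

Call:
step_arm(
  increments=[
    {"tx": -0.037,"ty": 0.044,"tz": -0.02,"wz": -3},
    {"tx": -0.075,"ty": 0.088,"tz": -0.02,"wz": -6},
    {"tx": -0.112,"ty": 0.132,"tz": -0.02,"wz": -9},
    {"tx": -0.15,"ty": 0.177,"tz": -0.02,"wz": -13.2},
    {"tx": -0.187,"ty": 0.221,"tz": -0.02,"wz": -13.2},
    {"tx": -0.225,"ty": 0.265,"tz": -0.02,"wz": -13.2},
    {"tx": -0.262,"ty": 0.31,"tz": -0.02,"wz": -13.2},
    {"tx": -0.3,"ty": 0.354,"tz": -0.02,"wz": -13.2},
    {"tx": -0.3,"ty": 0.354,"tz": -0.02,"wz": -13.2},
    {"tx": -0.3,"ty": 0.354,"tz": -0.02,"wz": -13.2},
  ],
)

```text
validation failed for argument at $.in...
```

```bash
python3 - <<'E'
from h import *
s=bot.sense(); print(s['time_s'],s['eef_pos'],s['tool_rot'],s['qd'].round(3))
e=ext('wrist'); np.savez('w1.npz',k=e[0],r=e[1],t=e[2])
im=snap('wrist','w1')
exec(open('fit.py').read().split('# disc')[0].replace('from h import *',''))
Q=model(r.x); uv=proj(Q,e); print(uv.round(0))
E
```

```text
0.75 [0.24521974 0.60197863 0.23131335] [7.36972147e-06 8.29821559e-01 5.58028834e-01 1.57872271e-05] [-0.001  0.    -0.001  0.    -0.001  0.002]
rack [ 0.6739  0.1604  0.0912 -0.1579  0.0587  0.0376] yawdeg -9.0
[[ 0.7  0.9]
 [-0.1 -0. ]
 [ 0.3  0.7]
 [-0.9  0.4]
 [-0.1 -0.4]
 [-0.7 -0.3]
 [ 0.4  0.3]
 [-0.2  0. ]
 [ 1.  -0.4]
 [ 0.6 -0.2]]
[[151. 601.]
 [ 62. 613.]
 [ 93. 650.]
 [176. 639.]
 [141. 516.]
 [131. 517.]]
```

View pics/w1.png

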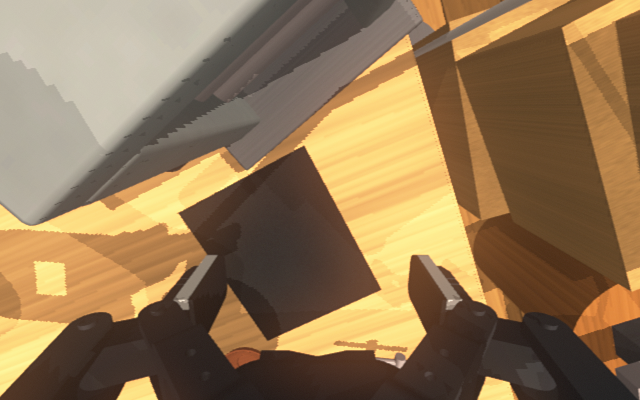

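Call:
step_arm(
  increments=[
    {"tx": -0.036,"ty": 0.049,"tz": -0.008,"wx": 0,"wy": 0,"wz": -3},
    {"tx": -0.071,"ty": 0.098,"tz": -0.015,"wx": 0,"wy": 0,"wz": -6},
    {"tx": -0.107,"ty": 0.147,"tz": -0.023,"wx": 0,"wy": 0,"wz": -9},
    {"tx": -0.143,"ty": 0.196,"tz": -0.03,"wx": 0,"wy": 0,"wz": -13.2},
    {"tx": -0.178,"ty": 0.244,"tz": -0.038,"wx": 0,"wy": 0,"wz": -13.2},
    {"tx": -0.214,"ty": 0.293,"tz": -0.045,"wx": 0,"wy": 0,"wz": -13.2},
    {"tx": -0.249,"ty": 0.342,"tz": -0.053,"wx": 0,"wy": 0,"wz": -13.2},
    {"tx": -0.285,"ty": 0.391,"tz": -0.06,"wx": 0,"wy": 0,"wz": -13.2},
    {"tx": -0.285,"ty": 0.391,"tz": -0.06,"wx": 0,"wy": 0,"wz": -13.2},
    {"tx": -0.285,"ty": 0.391,"tz": -0.06,"wx": 0,"wy": 0,"wz": -13.2},
  ],
)

```text
time_s: 2.05
eef_pos: [0.4996, 0.1906, 0.2912]
tool_rot: [-0.0, 0.76, 0.65, -0.0]
wrist_force: [-0.7, -0.3, -1.4]
opening: 0.998
```

```bash
python3 - <<'E'
from h import *
s=bot.sense(); print(s['time_s'],s['eef_pos'],s['tool_rot'],s['qd'].round(3))
e=ext('wrist'); np.savez('w1.npz',k=e[0],r=e[1],t=e[2])
im=snap('wrist','w2')
exec(open('fit.py').read().split('# disc')[0].replace('from h import *',''))
Q=model(r.x); uv=proj(Q,e); print(uv.round(0))
E
```

```text
2.05 [0.49962094 0.1906166  0.29118467] [-2.50737654e-04  7.60341756e-01  6.49523171e-01 -2.82310560e-05] [ 0.029 -0.002  0.007 -0.    -0.    -0.   ]
rack [ 0.6739  0.1604  0.0912 -0.1579  0.0587  0.0376] yawdeg -9.0
[[ 0.7  0.9]
 [-0.1 -0. ]
 [ 0.3  0.7]
 [-0.9  0.4]
 [-0.1 -0.4]
 [-0.7 -0.3]
 [ 0.4  0.3]
 [-0.2  0. ]
 [ 1.  -0.4]
 [ 0.6 -0.2]]
[[370. 307.]
 [258. 307.]
 [262. 373.]
 [366. 373.]
 [321. 256.]
 [309. 256.]]
```

View pics/w2.png

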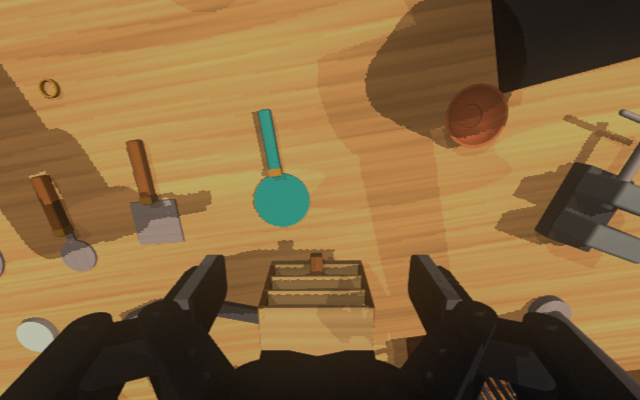

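```bash
python3 - <<'E'
import cv2
t=cv2.imread('pics/w2.png')
cv2.imwrite('pics/c4.png',cv2.resize(t[240:360,250:385],None,fx=5,fy=5,interpolation=cv2.INTER_CUBIC))
E
```

```text
(no output)
```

View pics/c4.png

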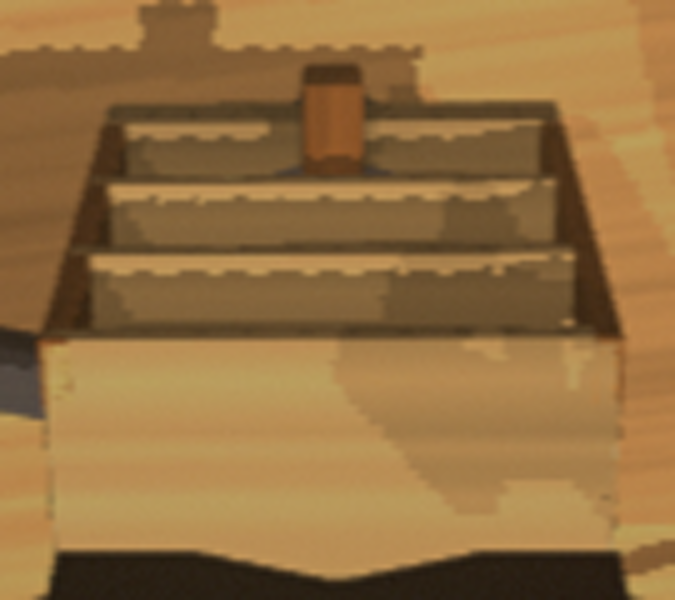

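```bash
cat > fit2.py <<'E'
exec(open('fit.py').read().split('r=least')[0])
d=np.load('w1.npz'); ew=(d['k'],d['r'],d['t'])
W=(np.array([(622,338),(40,338),(577,253),(87,254),(557,181),(105,184),(542,122),(122,122),(361,81),(303,81)])+.5)/5-.5+np.array((250,240))
def mw(p):
    x,y,z,a,w,b=p
    L=np.array([(-.05,w,.062),(-.05,-w,.062),(-.05,.055,.031),(-.05,-.055,.031),(-.05,.055,0),(-.05,-.055,0),(-.05,.055,-.031),(-.05,-.055,-.031),(-.068,.008,-.017),(-.068,-.008,-.017)])
    c,s=np.cos(a),np.sin(a)
    return np.c_[x+c*L[:,0]-s*L[:,1],y+s*L[:,0]+c*L[:,1],z+L[:,2]]
def rw(p): return (proj(mw(p),ew)-W).ravel()
for n,f in [('all',lambda p:np.r_[res(p),rw(p)]),('wrist',lambda p:np.r_[rw(p),[(p[5]-.0376)*100]])]:
    r=least_squares(f,[.67,.16,.09,-.15,.063,.04],loss='soft_l1'); print(n,r.x.round(4),np.degrees(r.x[3]).round(2)); print(f(r.x)[20 if n=='all' else 0:].round(1))
E
python3 fit2.py
```

```text
all [ 0.674   0.1618  0.0917 -0.1556  0.0604  0.0377] -8.91
[-0.8 -0.2  0.2 -0.2 -1.2  0.   0.5 -0.2 -0.7  0.2  0.7 -0.4 -0.8 -0.2
  0.6 -0.2  0.3  0.7 -0.7  0.7]
wrist [ 0.671   0.1626  0.0967 -0.1532  0.0598  0.0376] -8.78
[-0.1  0.1 -0.1  0.3 -0.2  0.  -0.1  0.   0.1  0.   0.2 -0.4 -0.  -0.5
  0.2 -0.3  0.6  0.3 -0.6  0.3  0. ]
```

Call:
step_arm(
  increments=[
    {"tx": -0.053,"ty": 0.005,"tz": 0.014,"wx": 0,"wy": 0,"wz": -1},
    {"tx": -0.106,"ty": 0.01,"tz": 0.028,"wx": 0,"wy": 0,"wz": -2},
    {"tx": -0.159,"ty": 0.015,"tz": 0.042,"wx": 0,"wy": 0,"wz": -3.5},
    {"tx": -0.212,"ty": 0.02,"tz": 0.056,"wx": 0,"wy": 0,"wz": -3.5},
    {"tx": -0.265,"ty": 0.025,"tz": 0.07,"wx": 0,"wy": 0,"wz": -3.5},
    {"tx": -0.318,"ty": 0.03,"tz": 0.084,"wx": 0,"wy": 0,"wz": -3.5},
    {"tx": -0.371,"ty": 0.035,"tz": 0.099,"wx": 0,"wy": 0,"wz": -3.5},
    {"tx": -0.424,"ty": 0.04,"tz": 0.113,"wx": 0,"wy": 0,"wz": -3.5},
    {"tx": -0.477,"ty": 0.046,"tz": 0.127,"wx": 0,"wy": 0,"wz": -3.5},
    {"tx": -0.53,"ty": 0.051,"tz": 0.141,"wx": 0,"wy": 0,"wz": -3.5},
    {"tx": -0.53,"ty": 0.051,"tz": 0.141,"wx": 0,"wy": 0,"wz": -3.5},
    {"tx": -0.53,"ty": 0.051,"tz": 0.141,"wx": 0,"wy": 0,"wz": -3.5},
  ],
  fingers=0.0,
)

```text
time_s: 3.6
eef_pos: [0.4681, -0.3394, 0.15]
tool_rot: [-0.0, 0.739, 0.673, 0.0]
wrist_force: [-0.2, 1.2, 0.3]
opening: 0.498
```

```bash
python3 - <<'E'
from h import *
s=bot.sense(); print(s['time_s'],s['eef_pos'],s['tool_rot'],s['qd'].round(3),s['opening'])
e=ext('wrist'); np.savez('w3.npz',k=e[0],r=e[1],t=e[2])
im=snap('wrist','w3')
a=np.radians(-5.5);c=np.array([.5655,-.3505]);u=np.array([np.cos(a),np.sin(a)]);n=np.array([-u[1],u[0]])
P=[np.r_[c+u*x+n*y,z] for x,y,z in [(-.128,.008,.018),(-.128,-.008,.018),(-.04,.008,.018),(-.04,-.008,.018),(.04,0,.004),(0,.04,.004),(0,-.04,.004)]]
print(proj(P,e).round(0).tolist())
E
```

```text
3.6 [ 0.46814769 -0.33937096  0.15004119] [-4.69326367e-04  7.39403149e-01  6.73262753e-01  1.67645167e-04] [ 0.015 -0.021  0.007 -0.002 -0.002 -0.003] 0.498293829977872
[[324.0, 159.0], [306.0, 159.0], [323.0, 249.0], [306.0, 249.0], [315.0, 311.0], [353.0, 278.0], [276.0, 278.0]]
```

View pics/w3.png

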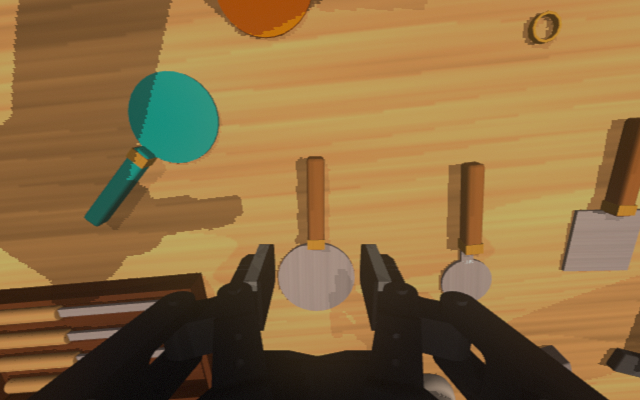

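Handle end at (307–324,157), disc edges 278–355, all within 2 px of my prediction. Descending and closing.

Call:
step_arm(
  increments=[
    {"tx": 0,"ty": -0.001,"tz": 0.045,"wx": 0,"wy": 0,"wz": 0},
    {"tx": 0,"ty": -0.001,"tz": 0.09,"wx": 0,"wy": 0,"wz": 0},
    {"tx": 0,"ty": -0.001,"tz": 0.12,"wx": 0,"wy": 0,"wz": 0},
    {"tx": 0,"ty": -0.001,"tz": 0.138,"wx": 0,"wy": 0,"wz": 0},
    {"tx": 0,"ty": -0.001,"tz": 0.146,"wx": 0,"wy": 0,"wz": 0},
    {"tx": 0,"ty": -0.001,"tz": 0.146,"wx": 0,"wy": 0,"wz": 0},
    {"tx": 0,"ty": -0.001,"tz": 0.146,"wx": 0,"wy": 0,"wz": 0},
  ],
)

```text
time_s: 4.53
eef_pos: [0.4674, -0.3416, 0.0056]
tool_rot: [0.001, 0.74, 0.673, 0.0]
wrist_force: [0.6, -0.5, 0.5]
opening: 0.499
```

Call:
step_arm(
  increments=[
    {"tx": 0,"ty": 0,"tz": 0,"wx": 0,"wy": 0,"wz": 0},
    {"tx": 0,"ty": 0,"tz": 0,"wx": 0,"wy": 0,"wz": 0},
    {"tx": 0,"ty": 0,"tz": 0,"wx": 0,"wy": 0,"wz": 0},
    {"tx": 0,"ty": 0,"tz": 0,"wx": 0,"wy": 0,"wz": 0},
    {"tx": 0,"ty": 0,"tz": 0,"wx": 0,"wy": 0,"wz": 0},
  ],
  fingers=-1,
  newtons=60,
)

```text
time_s: 5.15
eef_pos: [0.4672, -0.3415, 0.0053]
tool_rot: [0.001, 0.74, 0.673, -0.0]
wrist_force: [-1.0, 1.2, 5.8]
opening: 0.165
```

Gripped. Now I lift and carry it to a point well in front of the rack.

Call:
step_arm(
  increments=[
    {"tx": 0,"ty": 0,"tz": -0.04,"wx": 0,"wy": 0,"wz": 0},
    {"tx": 0,"ty": -0.005,"tz": -0.09,"wx": 0,"wy": 0,"wz": 0},
    {"tx": 0.03,"ty": -0.015,"tz": -0.135,"wx": 0,"wy": 0,"wz": 1},
    {"tx": 0.08,"ty": -0.02,"tz": -0.15,"wx": 0,"wy": 0,"wz": 2},
    {"tx": 0.135,"ty": -0.03,"tz": -0.15,"wx": 0,"wy": 0,"wz": 3.5},
    {"tx": 0.19,"ty": -0.035,"tz": -0.15,"wx": 0,"wy": 0,"wz": 3.5},
    {"tx": 0.245,"ty": -0.04,"tz": -0.15,"wx": 0,"wy": 0,"wz": 3.5},
    {"tx": 0.3,"ty": -0.045,"tz": -0.15,"wx": 0,"wy": 0,"wz": 3.5},
    {"tx": 0.355,"ty": -0.05,"tz": -0.15,"wx": 0,"wy": 0,"wz": 3.5},
    {"tx": 0.41,"ty": -0.055,"tz": -0.15,"wx": 0,"wy": 0,"wz": 3.5},
    {"tx": 0.465,"ty": -0.06,"tz": -0.15,"wx": 0,"wy": 0,"wz": 3.5},
    {"tx": 0.51,"ty": -0.063,"tz": -0.15,"wx": 0,"wy": 0,"wz": 3.5},
  ],
)

```text
time_s: 6.65
eef_pos: [0.4516, 0.1748, 0.1539]
tool_rot: [-0.0, 0.76, 0.65, -0.0]
wrist_force: [0.7, -1.1, -1.7]
opening: 0.163
```

Call:
step_arm(
  increments=[
    {"tx": 0.023,"ty": 0,"tz": 0.02,"wx": 0,"wy": 0,"wz": 0},
    {"tx": 0.023,"ty": 0,"tz": 0.04,"wx": 0,"wy": 0,"wz": 0},
    {"tx": 0.023,"ty": 0,"tz": 0.052,"wx": 0,"wy": 0,"wz": 0},
    {"tx": 0.023,"ty": 0,"tz": 0.052,"wx": 0,"wy": 0,"wz": 0},
    {"tx": 0.023,"ty": 0,"tz": 0.052,"wx": 0,"wy": 0,"wz": 0},
  ],
)

```text
time_s: 7.28
eef_pos: [0.4566, 0.1953, 0.103]
tool_rot: [0.0, 0.76, 0.649, 0.0]
wrist_force: [0.2, 0.1, -1.9]
opening: 0.165
```

```bash
cat > look.py <<'E'
import sys
from h import *
n=sys.argv[1]
s=bot.sense(); print(s['time_s'],s['eef_pos'].round(4),'yaw',np.degrees(2*np.arctan2(s['tool_rot'][2],s['tool_rot'][1])).round(2)-90,s['qd'].round(3),s['opening'],s['wrist_force'].round(1))
e=ext('wrist'); np.savez(n+'w.npz',k=e[0],r=e[1],t=e[2])
w=snap('wrist',n+'w'); d=snap('side',n+'s')
cr=cv2.resize(d[90:220,230:375],None,fx=5,fy=5,interpolation=cv2.INTER_CUBIC)[:600]
cv2.imwrite('pics/'+n+'sc.png',cr[:,:,::-1])
E
python3 look.py a
```

```text
7.275 [0.4566 0.1953 0.103 ] yaw -9.0 [-0.001 -0.008 -0.007 -0.002 -0.004 -0.   ] 0.16505014493377296 [ 0.2  0.1 -1.9]
```

View pics/aw.png

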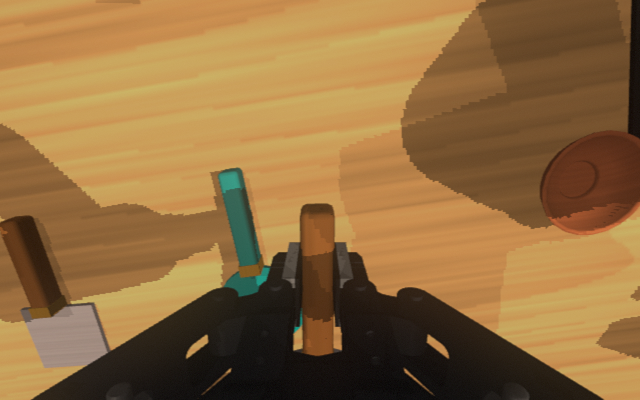

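View pics/asc.png

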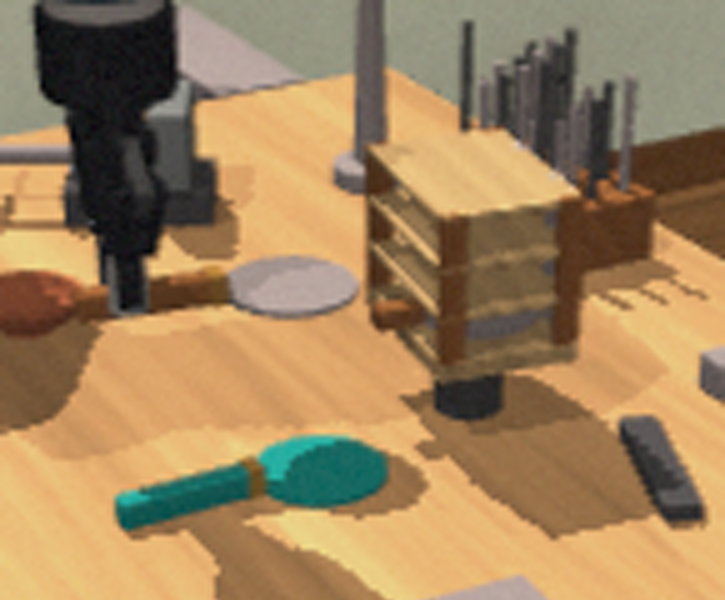

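```bash
cat > ov.py <<'E'
import sys
from h import *
n=sys.argv[1]; X,Y,Z,yaw=map(float,sys.argv[2:6])
im=cv2.imread(f'pics/{n}s.png'); e=ext('side')
sc=5;o=np.array((230,90))
im=cv2.resize(im[90:210,230:375],None,fx=5,fy=5,interpolation=cv2.INTER_CUBIC)
def T(L,x,y,z,a):
    L=np.atleast_2d(L).astype(float);c,s=np.cos(a),np.sin(a); return np.c_[x+c*L[:,0]-s*L[:,1],y+s*L[:,0]+c*L[:,1],z+L[:,2]]
def dr(P,col,cl=True):
    u=((proj(P,e)-o+.5)*5-.5).round().astype(int); cv2.polylines(im,[u.reshape(-1,1,2)],cl,col,1)
t=np.linspace(0,2*np.pi,60)
dr(T(np.c_[.04*np.cos(t),.04*np.sin(t),0*t+.004],X,Y,Z,yaw),(0,0,255))
dr(T([(-.128,-.008,0),(-.128,-.008,.018),(-.038,-.008,.018),(-.038,-.008,0)],X,Y,Z,yaw),(0,0,255))
rk=(.6735,.162,.092,-.1555)
for z in (-.031,0,.031,.062): dr(T([(-.05,.06,z),(-.05,-.06,z),(.038,-.06,z)],*rk),(255,0,0),False)
cv2.imwrite(f'pics/{n}ov.png',im)
E
python3 ov.py a $(python3 -c "
import math;a=math.radians(-9);print(.4566+.097*math.cos(a),.1953+.097*math.sin(a),.0977,a)")
```

```text
(no output)
```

View pics/aov.png

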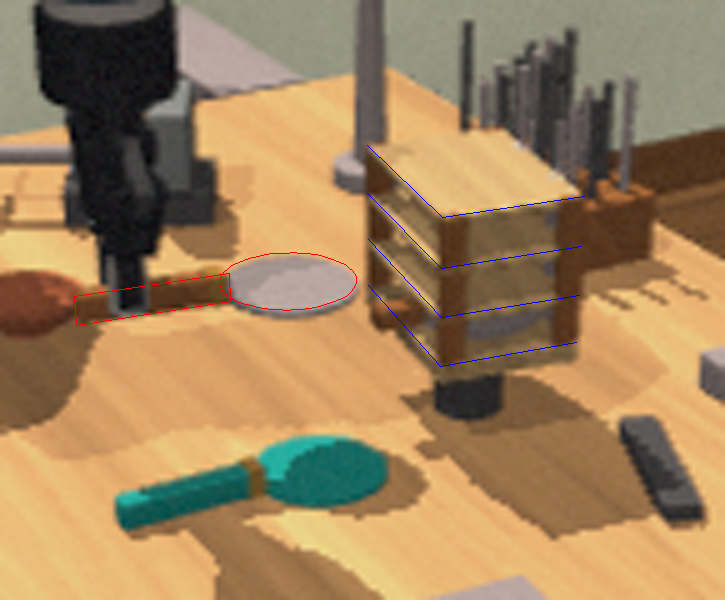

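Held level. The overlay shows the disc about 0.5 px low relative to the model and laterally within 1 mm of the slot line. I raise it 1.5 mm and insert about 100 of the ~122 mm.

Call:
step_arm(
  increments=[
    {"tx": 0,"ty": 0.01,"tz": -0.0015,"wx": 0,"wy": 0,"wz": 0},
    {"tx": 0,"ty": 0.025,"tz": -0.0015,"wx": 0,"wy": 0,"wz": 0},
    {"tx": 0,"ty": 0.04,"tz": -0.0015,"wx": 0,"wy": 0,"wz": 0},
    {"tx": 0,"ty": 0.055,"tz": -0.0015,"wx": 0,"wy": 0,"wz": 0},
    {"tx": 0,"ty": 0.055,"tz": -0.0015,"wx": 0,"wy": 0,"wz": 0},
  ],
)

```text
time_s: 8.0
eef_pos: [0.5117, 0.1867, 0.1039]
tool_rot: [0.0, 0.76, 0.649, 0.0]
wrist_force: [-0.7, 1.1, -0.8]
opening: 0.166
```

```bash
python3 look.py b
```

```text
8.0 [0.5117 0.1867 0.1039] yaw -9.010000000000005 [ 0.01  -0.021  0.038  0.003  0.008  0.003] 0.16637731482949356 [-0.7  1.1 -0.8]
```

View pics/bsc.png

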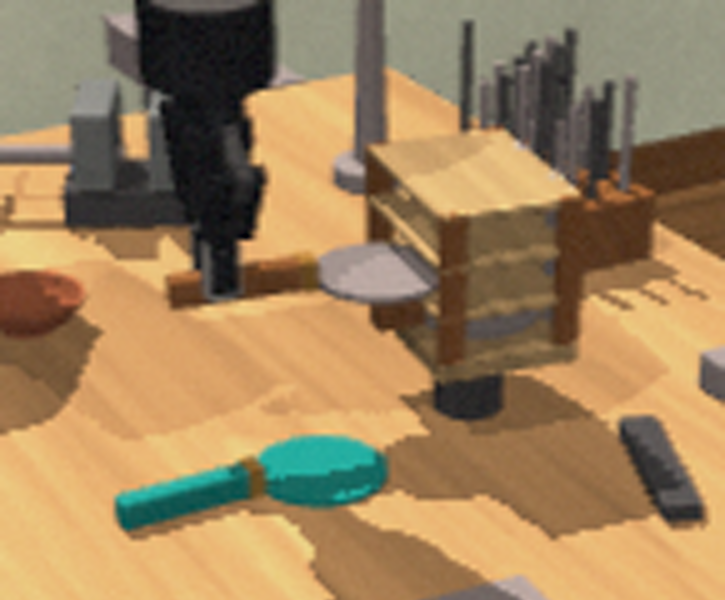

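The disc's leading edge is at (435,285) in the crop, between the middle slot's shelves, with no contact force. I continue.

Call:
step_arm(
  increments=[
    {"tx": 0,"ty": 0.01,"tz": 0,"wx": 0,"wy": 0,"wz": 0},
    {"tx": 0,"ty": 0.022,"tz": 0,"wx": 0,"wy": 0,"wz": 0},
    {"tx": 0,"ty": 0.034,"tz": 0,"wx": 0,"wy": 0,"wz": 0},
    {"tx": 0,"ty": 0.045,"tz": 0,"wx": 0,"wy": 0,"wz": 0},
    {"tx": 0,"ty": 0.045,"tz": 0,"wx": 0,"wy": 0,"wz": 0},
  ],
)

```text
time_s: 8.72
eef_pos: [0.5558, 0.1797, 0.1039]
tool_rot: [0.0, 0.76, 0.649, 0.0]
wrist_force: [-0.4, -0.5, -1.8]
opening: 0.164
```

```bash
python3 look.py c
```

```text
8.725 [0.5558 0.1797 0.1039] yaw -8.989999999999995 [ 0.007 -0.015  0.03   0.001  0.005  0.002] 0.16415697056744394 [-0.4 -0.5 -1.8]
```

View pics/csc.png

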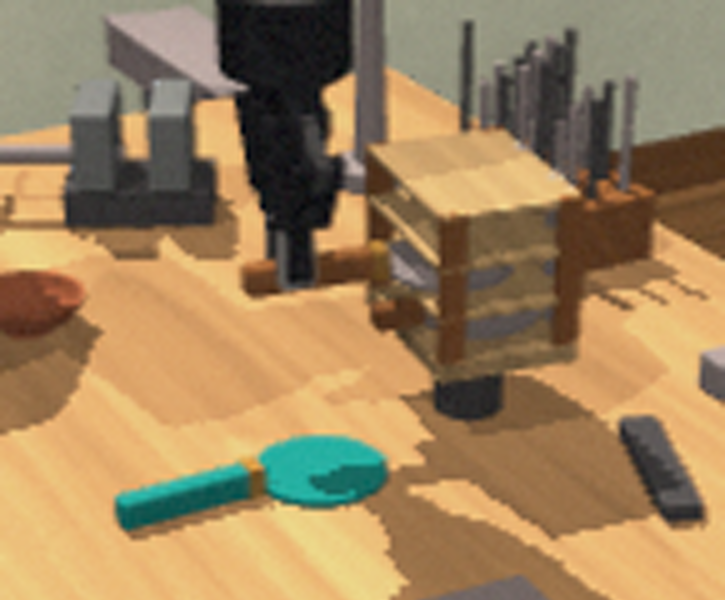

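View pics/cw.png

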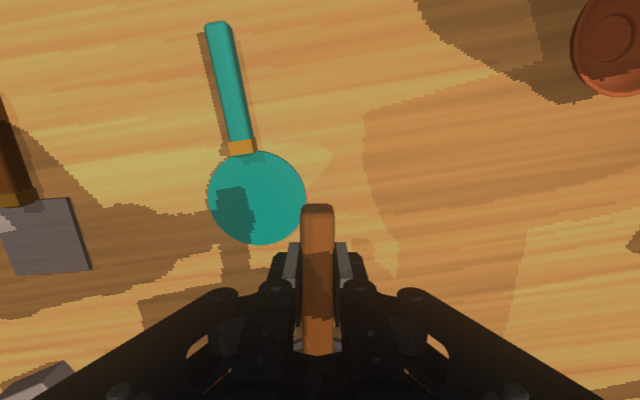

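The disc is in the middle slot, just above the shelf, and force is still ~0. I advance 15 mm, then lower until the floor is felt.

Call:
step_arm(
  increments=[
    {"tx": 0,"ty": 0.005,"tz": 0,"wx": 0,"wy": 0,"wz": 0},
    {"tx": 0,"ty": 0.01,"tz": 0,"wx": 0,"wy": 0,"wz": 0},
    {"tx": 0,"ty": 0.015,"tz": 0,"wx": 0,"wy": 0,"wz": 0},
    {"tx": 0,"ty": 0.015,"tz": 0.002,"wx": 0,"wy": 0,"wz": 0},
    {"tx": 0,"ty": 0.015,"tz": 0.002,"wx": 0,"wy": 0,"wz": 0},
  ],
)

```text
time_s: 9.45
eef_pos: [0.5693, 0.1776, 0.1014]
tool_rot: [-0.0, 0.76, 0.65, -0.0]
wrist_force: [-0.1, 0.6, -1.4]
opening: 0.167
```

Call:
step_arm(
  increments=[
    {"tx": 0,"ty": 0,"tz": 0.001,"wx": 0,"wy": 0,"wz": 0},
    {"tx": 0,"ty": 0,"tz": 0.001,"wx": 0,"wy": 0,"wz": 0},
  ],
)

```text
time_s: 9.7
eef_pos: [0.5694, 0.1777, 0.1007]
tool_rot: [-0.0, 0.76, 0.65, -0.0]
wrist_force: [-0.2, 0.2, -0.3]
opening: 0.165
```

Call:
step_arm(
  increments=[
    {"tx": 0,"ty": 0,"tz": 0.001,"wx": 0,"wy": 0,"wz": 0},
    {"tx": 0,"ty": 0,"tz": 0.001,"wx": 0,"wy": 0,"wz": 0},
  ],
)

```text
time_s: 9.95
eef_pos: [0.5697, 0.1777, 0.0998]
tool_rot: [0.0, 0.76, 0.65, 0.0]
wrist_force: [0.1, 0.7, 0.6]
opening: 0.164
```

Call:
step_arm(
  increments=[
    {"tx": 0,"ty": 0,"tz": 0.001,"wx": 0,"wy": 0,"wz": 0},
    {"tx": 0,"ty": 0,"tz": 0.001,"wx": 0,"wy": 0,"wz": 0},
  ],
)

```text
time_s: 10.2
eef_pos: [0.5697, 0.1777, 0.0993]
tool_rot: [0.0, 0.76, 0.65, 0.0]
wrist_force: [-2.7, -0.4, 3.5]
opening: 0.166
```

```bash
python3 look.py d
```

```text
10.2 [0.5697 0.1777 0.0993] yaw -8.959999999999994 [-0.     0.     0.002  0.002 -0.003 -0.001] 0.16588665921542406 [-2.7 -0.4  3.5]
```

View pics/dsc.png

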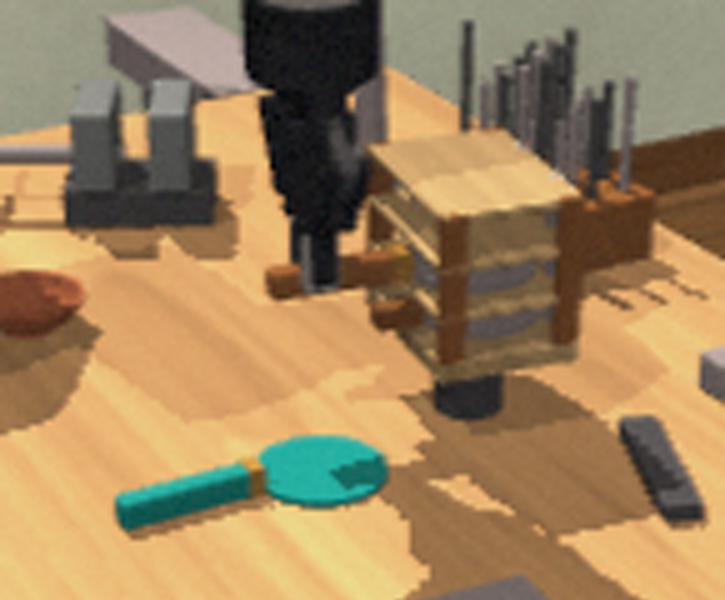

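Floor contact is felt (Fz jumped by about 4 N) with the underside at ~0.094, which matches the fit. Now I push forward in small steps toward the pins.

Call:
step_arm(
  increments=[
    {"tx": 0,"ty": 0.002,"tz": -0.0003,"wx": 0,"wy": 0,"wz": 0},
    {"tx": 0,"ty": 0.004,"tz": -0.0003,"wx": 0,"wy": 0,"wz": 0},
    {"tx": 0,"ty": 0.004,"tz": -0.0003,"wx": 0,"wy": 0,"wz": 0},
  ],
)

```text
time_s: 10.68
eef_pos: [0.574, 0.1771, 0.0993]
tool_rot: [0.0, 0.76, 0.65, 0.0]
wrist_force: [-1.8, 0.2, 3.6]
opening: 0.169
```

Call:
step_arm(
  increments=[
    {"tx": 0,"ty": 0.001,"tz": 0,"wx": 0,"wy": 0,"wz": 0},
    {"tx": 0,"ty": 0.002,"tz": 0,"wx": 0,"wy": 0,"wz": 0},
    {"tx": 0,"ty": 0.002,"tz": 0,"wx": 0,"wy": 0,"wz": 0},
  ],
)

```text
time_s: 11.05
eef_pos: [0.575, 0.1769, 0.0992]
tool_rot: [-0.001, 0.76, 0.65, -0.001]
wrist_force: [-6.2, 1.4, 6.3]
opening: 0.167
```

Call:
step_arm(
  increments=[
    {"tx": 0,"ty": 0.001,"tz": 0,"wx": 0,"wy": 0,"wz": 0},
    {"tx": 0,"ty": 0.001,"tz": 0,"wx": 0,"wy": 0,"wz": 0},
  ],
)

```text
time_s: 11.3
eef_pos: [0.5751, 0.1769, 0.0991]
tool_rot: [-0.001, 0.76, 0.65, -0.001]
wrist_force: [-9.4, 1.6, 9.5]
opening: 0.17
```

```bash
python3 look.py f; python3 ov.py f $(python3 -c "
import math;a=math.radians(-9);print(.5751+.097*math.cos(a),.1769+.097*math.sin(a),.0938,a)")
```

```text
11.3 [0.5751 0.1769 0.0991] yaw -8.959999999999994 [ 0.001 -0.001  0.001 -0.002 -0.002  0.   ] 0.17032693192259477 [-9.4  1.6  9.5]
```

View pics/fov.png

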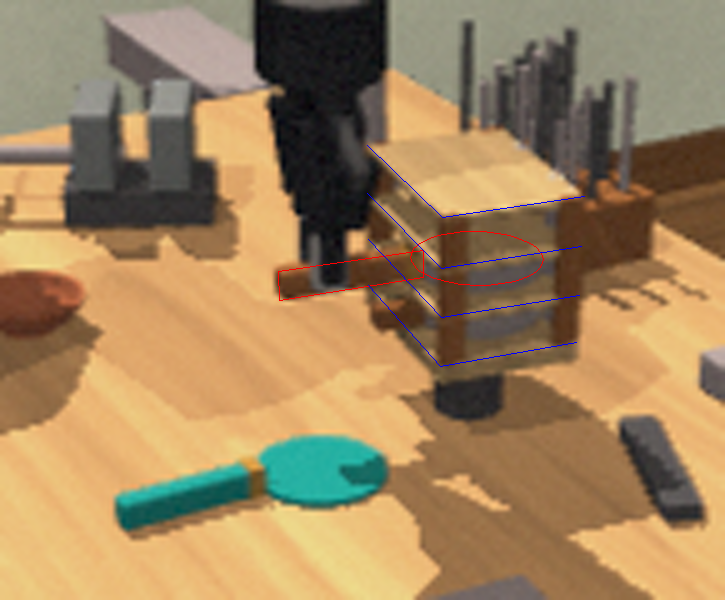

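The disc is against the pins: forward force rose with no further travel at x=0.575, and the image aligns with the stored disc below. Releasing and looking before I withdraw.

Call:
step_arm(
  increments=[
    {"tx": 0,"ty": -0.001,"tz": 0,"wx": 0,"wy": 0,"wz": 0},
    {"tx": 0,"ty": -0.001,"tz": 0,"wx": 0,"wy": 0,"wz": 0},
    {"tx": 0,"ty": -0.001,"tz": 0,"wx": 0,"wy": 0,"wz": 0},
    {"tx": 0,"ty": -0.001,"tz": 0,"wx": 0,"wy": 0,"wz": 0},
  ],
  fingers=0.0,
)

```text
time_s: 11.9
eef_pos: [0.5756, 0.1766, 0.0989]
tool_rot: [0.0, 0.76, 0.65, -0.0]
wrist_force: [-0.3, 0.4, -0.6]
opening: 0.5
```

Call:
step_arm(
  increments=[
    {"tx": 0,"ty": 0,"tz": -0.01,"wx": 0,"wy": 0,"wz": 0},
    {"tx": 0,"ty": 0,"tz": -0.03,"wx": 0,"wy": 0,"wz": 0},
    {"tx": 0,"ty": -0.005,"tz": -0.065,"wx": 0,"wy": 0,"wz": 0},
    {"tx": 0,"ty": -0.03,"tz": -0.11,"wx": 0,"wy": 0,"wz": 0},
    {"tx": 0,"ty": -0.06,"tz": -0.15,"wx": 0,"wy": 0,"wz": 0},
    {"tx": 0,"ty": -0.075,"tz": -0.19,"wx": 0,"wy": 0,"wz": 0},
    {"tx": 0,"ty": -0.075,"tz": -0.19,"wx": 0,"wy": 0,"wz": 0},
    {"tx": 0,"ty": -0.075,"tz": -0.19,"wx": 0,"wy": 0,"wz": 0},
  ],
)

```text
time_s: 12.9
eef_pos: [0.5014, 0.1884, 0.2896]
tool_rot: [0.0, 0.76, 0.65, 0.0]
wrist_force: [0.2, 0.3, 0.3]
opening: 0.501
```

```bash
python3 look.py g; python3 - <<'E'
import cv2,sys
t=cv2.imread('pics/gw.png'); cv2.imwrite('pics/gwc.png',cv2.resize(t[200:360,220:420],None,fx=3.7,fy=3.7,interpolation=cv2.INTER_CUBIC))
E
```

```text
12.9 [0.5014 0.1884 0.2896] yaw -8.959999999999994 [-0.003  0.032  0.022  0.001  0.001  0.001] 0.5014503698230383 [0.2 0.3 0.3]
```

View pics/gsc.png

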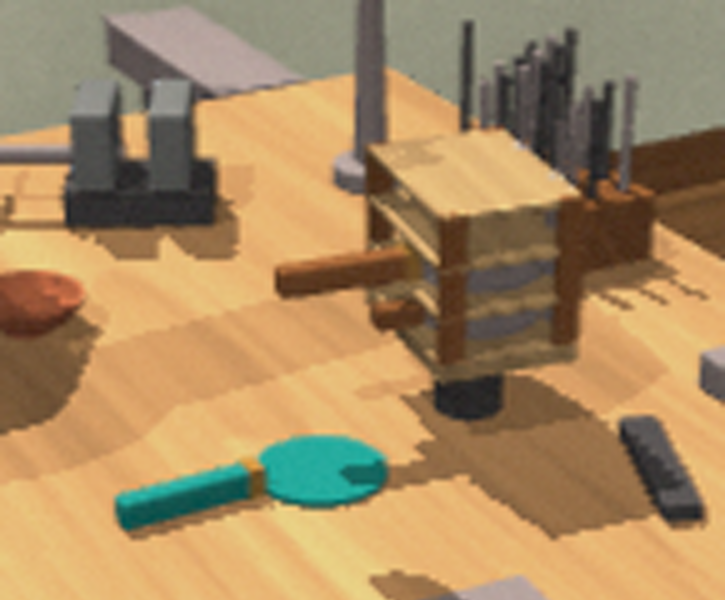

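View pics/gwc.png

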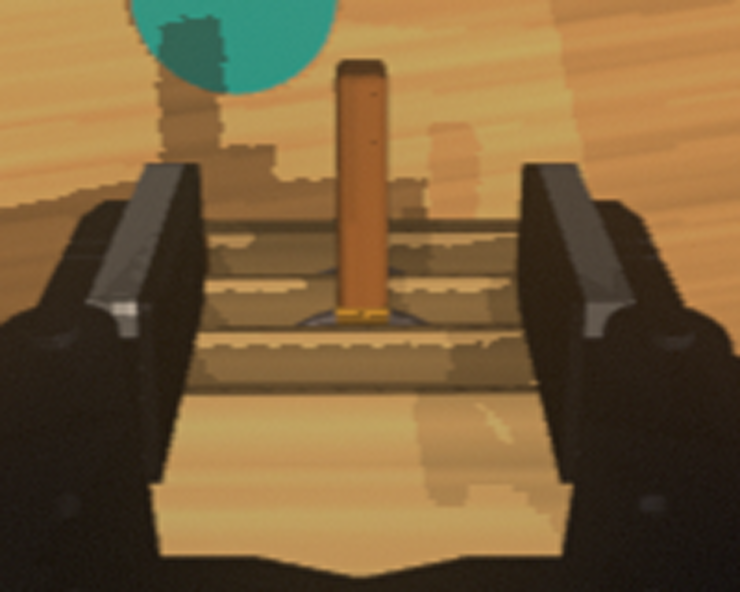

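```bash
python3 - <<'E'
from h import *
d=np.load('gw.npz'); e=(d['k'],d['r'],d['t'])
f=lambda p:(np.array(p)+.5)/3.7-.5+np.array((220,200))
a=np.radians(-8.9);u=np.array([np.cos(a),np.sin(a)]);n=np.array([-u[1],u[0]])
for nm,p,z in [('hend',(362,76),.018),('mid shelf edge',(362,276),0),('mid shelf L',(210,277),0),('top shelf edge',(362,328),.031),('roof edge',(362,390),.062)]:
    q=ray(f(p),e,.0935+z); print(nm,q.round(4),'along',round(float((q[:2]-[.673,.162])@u),4),'lat',round(float((q[:2]-[.673,.162])@n),4))
E
```

```text
hend [0.5463 0.182  0.1115] along -0.1282 lat 0.0001
mid shelf edge [0.6226 0.17   0.0935] along -0.051 lat 0.0001
mid shelf L [0.6152 0.1203 0.0935] along -0.0506 lat -0.0501
top shelf edge [0.6223 0.1701 0.1245] along -0.0513 lat 0.0001
roof edge [0.6222 0.1701 0.1555] along -0.0514 lat 0.0001
```

The handle end is 77 mm ahead of the shelf edges (expected 78), centred within 1 mm, so the disc is home. One last look from above at the bystanders, then I hand in.

```bash
python3 - <<'E'
from h import *
im=snap('top','top9'); 
a=cv2.imread('pics/top0.png')
for t in ['small_disc','square_plate']: print(t,[(np.round(b['rect']).tolist(),round(b['score'],2)) for b in bot.boxes_of(t,'top')])
bot.finish_job(); print(bot.sense()['time_s'])
E
```

```text
small_disc [([339.0, 170.0, 357.0, 224.0], 0.95)]
square_plate [([286.0, 178.0, 313.0, 232.0], 0.96)]
the job is handed in; nothing more can be done
the job is handed in; nothing more can be done
```

View pics/top9.png

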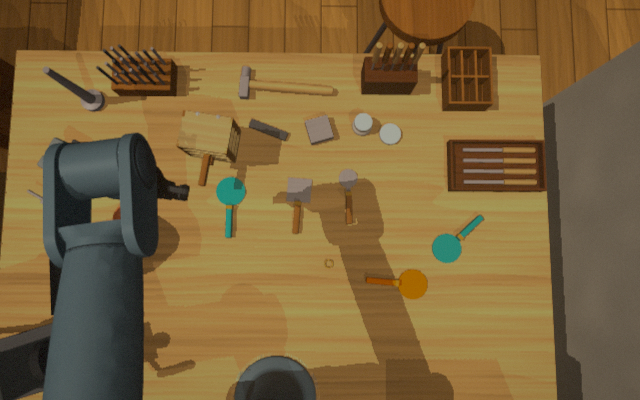

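The plain steel large disc is in the rack's middle slot, resting on the shelf and pushed home against the back pins. I let go of it, backed the arm off and handed the job in at about 13 s.

- **Seating:** during the push, the forward force rose to about 9 N with almost no further travel, so it had reached the pins. After release, the handle end measured 77 mm in front of the shelf edge (78 mm expected), centred within 1 mm.
- **Height estimate:** two fits of the slot floor disagreed, at 0.092 m and 0.097 m. Lowering the disc until it touched put the floor at about 0.094 m.
- **Bystanders:** the small disc and square plate are within 2 px of where they started in the top view, which is within the detector's error. The orange and turquoise look-alikes appear unmoved.
- **Forces:** every reading was under about 14 N, and I saw no unexpected contact.
- **One refused call:** the first move was rejected, apparently because `wx` and `wy` were left out. Nothing moved, and I sent it again with all six values and a slightly higher, farther target.

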